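# Hang up the rinse basket, lid the rinse pot, lift off the outer lid

## Robot

A 6-joint arm with a two-finger parallel gripper is mounted at the origin on the work surface. World frame = base frame: x ahead of the robot, y to its left, z up, the work surface at z = 0. Lengths are in m, angles in rad, forces in N, time in s.
With the tool pointing down it reaches from about 0.425 to 0.95 m from the base axis. Payload 14.7 kg.
Tool frame: the origin (TCP) lies at the very end of the fingers, on their centre line; the grasp point (between the pads) lies 19 mm behind it; z points along the fingers, y is the line along which they close (so a half turn about z gives the same grasp; the last joint's range is limited). The gripper opens to 85 mm and grips with 20 to 120 N. Pads are 22 mm wide; open, the fingers measure 114 mm over their backs; the gripper's body (76 mm by 85 mm) begins 54 mm behind the grasp point. The pads swing forward as they close: fully open they stand 13 mm farther back than shut.
Start: joints at [-1.245, 0.48, 1.596, -0, 1.065, -0.047], TCP at [0.237, -0.605, 0.231] pointing down, gripper open.
Joint ranges: [-2.75, 2.75], [-0.82, 2.05], [0.23, 2.67], [-1.56, 4.7], [0.09, 2.69], [-2.92, 2.92]. Speed limits (rad/s): [1.89, 1.89, 2.39, 3.01, 3.01, 3.01].

## Interface

Orientations are given as a unit quaternion [w, x, y, z].
In Python, from cell import arm gives the robot as it stands.
- The arm moves only by the shell command python3 -m crank 'ROWS' [FORCE]. ROWS is JSON, one flat list of numbers, 5 for each row, row after row: the opening in per cent of the stroke, from 0 (shut) to 100 (fully open), then the shift along the world's x, y, z in cm, then the turn about the world's z in rad. A call has 1 to 12 rows; each row shifts and turns the commanded pose from where the row before left it; what a row does not reach is not made up. A row lasts 1/10 s, in which the tool goes at most 50 mm and 8.59 degrees, less where a joint would pass 70% of its speed; a pose out of reach is approached as far as the arm can. A call is refused whole if a number of a shift passes 5 or a number of a turn 0.15, either way. A call with a gripper value outside its range is refused whole. The fingers move at their own pace and stop on an object; FORCE is the grip in N (left out, the last holds). Time passes only in rows, so rows that do not move let the fingers close. It gives the time, the measured TCP pose, the force, the opening and the grip force at its end, in the units of the state.
- arm.get_state(): the state, without advancing time (a new reading comes with each control period).
- arm.snapshot(name): name is "scene" or "side" or "wrist"; returns a dict with "img" (420x560x3 uint8, blue, green, red), "K" (3x3 intrinsics, pixels), "pose" (4x4, takes a point from camera to world coordinates). Camera axes: x right, y up, looking along -z (the intrinsics and any distortion apply to the point x, -y, -z); pixel columns grow to the right and rows downward; lengths in m; the calibration is good to about 2 mm. The wrist camera is an equidistant fisheye: a pixel r from the principal point sees the ray r / f radians off the axis. A picture is of the moment at which its call begins. There is no depth.
- arm.hand_in(): hands the job in; it is judged then, once.
The state is a dict: "clock": time; "joint_positions": joint angles; "joint_velocities": joint speeds; "joint_efforts": joint torques, N m; "position": TCP position; "tool_rot": TCP orientation; "ft_force": force on the tool from outside, world axes, zero at the start; "torque": the same for the moment, N m; "grip_width": finger opening in m; "finger_force": force on a finger pad.
Only numpy, scipy, OpenCV 4.12 (cv2) and the standard library are available. Lean on these libraries where they do the work, as an engineer would, in place of code of your own. Each camera call takes 0.05 s, during which the arm holds its last target. There are 200 camera calls.

## Task

Take the small-parts basket out of the rinse pot by its wooden grip and hang it by its handle on the drip hook. Then lower the nested pair of lids together, gently, onto the open pot and let go, and lift the outer lid alone straight up, leaving the inner lid seated undisturbed on the pot so that it can air. Finish while still holding the outer lid level, about 10 cm above the closed pot, and do not disturb the other parts on the bench.

Things in the scene. Friction and masses are not known exactly. Their poses are not given: they have to be found in the camera images.
- pot_mouth (a point): Centre of the mouth (rim height) of the round steel rinse pot, open on top, fixed to the bench: 94 mm outside, 88 mm inside diameter, 60 mm tall; inner floor 4 mm above the bench. z up.
- basket: Loose round dark steel basket, 60 mm diameter, 38 mm high, 0.1 kg, standing in the pot; origin at the centre of its underside, z up. A rigid handle of 6 mm round bar rises from it: uprights at y = -28 and +28 mm and a level cross bar along y, 100 mm up (bar centre). Window below the bar: 50 mm wide, 59 mm high, open along x. Half a turn looks the same.
- basket_grip (a point): Centre of the upright wooden grip, 16 x 16 mm, 44 mm tall, on the middle of the basket's cross bar; 125 mm above the basket's underside; axes as the basket's. Pinched across y, the fingers stay clear of the hook's upturned end.
- basket_bar (a point): Middle of the underside of the handle's cross bar, 28 mm below basket_grip; this is what rests on the hook.
- hook: Steel drip hook, fixed to the bench: base plate 110 (x) x 80 (y) x 12 mm, origin at the centre of its underside, z up. Post 14 mm thick at x = +32 mm; from it a level round arm, 8 mm thick, centre line 165 mm up, points to the hook's own -x, to x = -62 mm, where its end turns up to 185 mm (the highest point).
- hook_seat (a point): Point on top of the hook's arm, at hook x = -30 mm, 169 mm above the bench, where the basket's cross bar should rest, across the arm. The handle's window goes over the upturned end moving along the hook's +x, then the bar comes down on the arm. Axes as the hook's.
- inner_lid: Loose aluminium inner lid, 0.16 kg, standing on the bench on its plug, the outer lid resting on it; origin at the centre of the plug's underside, z up. Plug 80 mm diameter, 8 mm high, chamfered (4 mm play in the pot); flange above it 100 mm diameter, 5 mm thick, rests on the pot's rim; upright tab in the middle, 30 mm along x, 14 mm along y, top 54 mm above the origin.
- inner_grip (a point): Middle of the free part of the inner lid's tab, which sticks up through the outer lid's hole: 38 mm above the plug's underside, 21 mm above the outer lid's top face, 16 mm below the tab's top; axes as the inner lid's. Pinched along x (30 mm) and lifted, it carries both lids.
- inner_seat (a point): Centre of the underside of the inner lid's flange, 8 mm above its origin; meets pot_mouth when seated.
- outer_lid: Loose steel outer lid, 0.12 kg: disc 112 mm diameter, 4 mm thick, with a 40 mm round hole and a rim hanging 4 mm down outside the inner lid's flange (2 mm play); origin at the centre of the disc's underside, z up, 13 mm above the inner lid's origin when nested. Two ears stand on it at y = -24.5 and +24.5 mm, 7 mm thick, 18 mm wide in x, tops 38 mm up.
- outer_grip (a point): Point midway between the outer lid's two ears (the inner lid's tab stands between them), 25 mm above the lid's underside, 21 mm above its top face, 13 mm below the ears' tops; axes as the outer lid's, at the start within 7 degrees of the inner lid's. Ears pinched from outside along y (56 mm over both) lift the outer lid alone.
- outer_under (a point): Centre of the underside of the outer lid's disc.
- lamp_holder_mid (a point): Brass lamp holder, bystander, 32 mm wide, 40 mm tall; point at mid height.
- lamp_cap_mid (a point): Green glass pilot lamp cap, bystander, 26 mm wide, 21 mm tall; point at mid height.
- vu_frame_mid (a point): Flat steel rectangular meter frame, bystander, 46 x 56 x 10 mm; point at its centre.
- idler_mid (a point): Black rubber idler ring, bystander, 38 mm wide, 12 mm high; point at its centre.
- knob_mid (a point): Knurled aluminium knob, bystander, 24 mm wide, 18 mm tall; point at mid height.
- screwdriver_grip (a point): Grip of a screwdriver lying on the bench, bystander, 160 mm long.
Mind the look-alikes: they are no part of the job. What is shaped like the part that bears pot_mouth but blue or orange is not meant.

How it is judged:
By the outcome, as a careful person would: the job done as asked, in the order asked, and still so for the second after the job is handed in, while the arm keeps its last pose, push and grip.
It also fails if it takes over 72 s, if anything falls off the work surface, if the arm or the gripper's body presses on something with over 40 N, if the wrist force passes 120 N, or if a joint passes its speed limit or range.

## Working session

There is one attempt and no reset: what is moved stays moved. The work goes in short steps, Python scripts to look and compute and a shell command to move; the robot and the scene stay as the last step left them, time stands still between calls to the robot, and variables do not carry over. Pictures are saved under pics/ and viewed, at most 10 in all, crops included, and the job is handed in when it is done.

```bash
mkdir -p pics; cat > h.py <<'E'
import numpy as np, cv2
from cell import arm
def snap(n,f):
    s=arm.snapshot(n); cv2.imwrite(f'pics/{f}.png',s['img']); np.savez(f'pics/{f}.npz',K=s['K'],pose=s['pose'],img=s['img']); return s
def ray(f,u,v):
    s=np.load(f'pics/{f}.npz'); K,T=s['K'],s['pose']
    x=(u-K[0,2])/K[0,0]; y=(v-K[1,2])/K[1,1]
    if f.startswith('wrist'):
        r=np.hypot(x,y)+1e-12; d=np.array([np.sin(r)*x/r,-np.sin(r)*y/r,-np.cos(r)])
    else: d=np.array([x,-y,-1.])
    return T[:3,3],T[:3,:3]@d
def atz(f,u,v,z):
    o,d=ray(f,u,v); return o+d*(z-o[2])/d[2]
def proj(f,P):
    s=np.load(f'pics/{f}.npz'); K,T=s['K'],s['pose']
    p=T[:3,:3].T@(np.array(P)-T[:3,3]); x,y,z=p[0],-p[1],-p[2]
    if f.startswith('wrist'):
        r=np.hypot(x,y)+1e-12; t=np.arctan2(r,z); x,y=t*x/r,t*y/r
    else: x,y=x/z,y/z
    return np.array([K[0,0]*x+K[0,2],K[1,1]*y+K[1,2]])
def tri(obs):
    A=np.zeros((3,3));b=np.zeros(3)
    for f,u,v in obs:
        o,d=ray(f,u,v); d/=np.linalg.norm(d); M=np.eye(3)-np.outer(d,d); A+=M;b+=M@o
    return np.linalg.solve(A,b)
E
python3 - <<'E'
from h import *
a=snap('scene','scene0');b=snap('side','side0');c=snap('wrist','wrist0')
for s in (a,b,c): print(s['K'].round(1).tolist(),s['pose'].round(3).tolist())
print({k:v for k,v in a.items() if k not in('img','K','pose')})
print(arm.get_state())
E
```

```text
[[541.8, 0.0, 283.4], [0.0, 541.8, 215.0], [0.0, 0.0, 1.0]] [[0.373, -0.545, 0.751, 1.504], [0.928, 0.205, -0.312, -0.418], [0.016, 0.813, 0.582, 0.857], [0.0, 0.0, 0.0, 1.0]]
[[504.1, 0.0, 280.3], [0.0, 504.1, 210.9], [0.0, 0.0, 1.0]] [[-0.786, 0.4, -0.471, 0.001], [-0.618, -0.526, 0.585, 0.64], [-0.014, 0.751, 0.661, 0.867], [0.0, 0.0, 0.0, 1.0]]
[[325.2, 0.0, 280.3], [0.0, 325.2, 211.5], [0.0, 0.0, 1.0]] [[0.365, 0.898, 0.247, 0.299], [-0.931, 0.352, 0.096, -0.581], [-0.001, -0.264, 0.964, 0.373], [0.0, 0.0, 0.0, 1.0]]
{}
{'clock': 0.15, 'joint_positions': array([-1.24462172e+00,  4.80694498e-01,  1.59670766e+00, -1.76113301e-05,
        1.06511369e+00, -4.65959353e-02]), 'joint_velocities': array([-0.0006073 , -0.00152673, -0.00143722, -0.00031337, -0.00178077,
        0.00075463]), 'joint_efforts': array([-1.14665319e-03, -9.51153159e+01, -4.30459857e+01, -2.12872537e-04,
        8.19539535e-03, -2.50154619e-05]), 'position': array([ 0.23664695, -0.60506351,  0.23082347]), 'tool_rot': array([-4.56023219e-04,  9.82679596e-01,  1.85312164e-01, -7.19431629e-05]), 'ft_force': array([-0.04593163,  0.51682547, -0.4167014 ]), 'torque': array([ 0.00799931,  0.03163361, -0.0205762 ]), 'finger_force': 0.0, 'grip_width': 0.08562966239526026}
```

View pics/scene0.png

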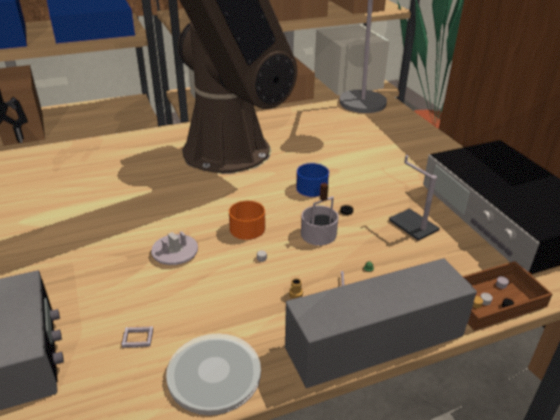

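View pics/side0.png

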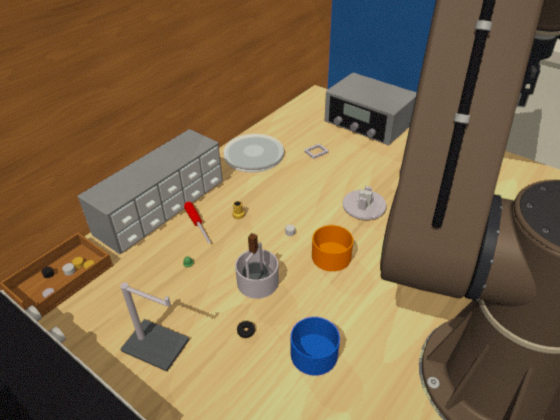

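The scene view shows the grey pot with basket at (320,225), the wooden grip at (324,191), the hook at (420,200) and the nested lids at (174,248). The side view shows the pot at (258,272), grip at (253,243), hook at (150,320) and lids at (365,202). I'll enlarge these next.

```bash
cat > crop.py <<'E'
import cv2,numpy as np
def mont(items,out,cols):
    # items: (file,u0,v0,w,h,scale)
    T=[]
    for f,u,v,w,h,s in items:
        c=cv2.imread(f'pics/{f}.png')[v:v+h,u:u+w]; c=cv2.resize(c,None,fx=s,fy=s,interpolation=cv2.INTER_CUBIC)
        for k in range(0,w,10):
            if (u+k)%10==0 or 1:
                x=int((-(u)%10+k)*s); cv2.line(c,(x,0),(x,4 if (u+(-(u)%10)+k)%50 else 12),(0,0,255),1)
        for k in range(0,h,10):
            y=int((-(v)%10+k)*s); cv2.line(c,(0,y),(4 if (v+(-(v)%10)+k)%50 else 12,y),(0,0,255),1)
        cv2.putText(c,f'{f} {u},{v} x{s}',(14,12),0,.35,(0,0,255),1); T.append(c)
    rows=[np.hstack(T[i:i+cols]) for i in range(0,len(T),cols)]
    o=np.vstack(rows); cv2.imwrite(f'pics/{out}.png',o); print(o.shape)
E
python3 - <<'E'
from crop import *
mont([('scene0',290,170,66,75,4),('scene0',385,150,66,75,4),('scene0',142,215,66,75,4),('side0',225,225,66,75,4),('side0',115,280,66,75,4),('side0',332,170,66,75,4)],'m1',3)
E
```

```text
(600, 792, 3)
```

View pics/m1.png

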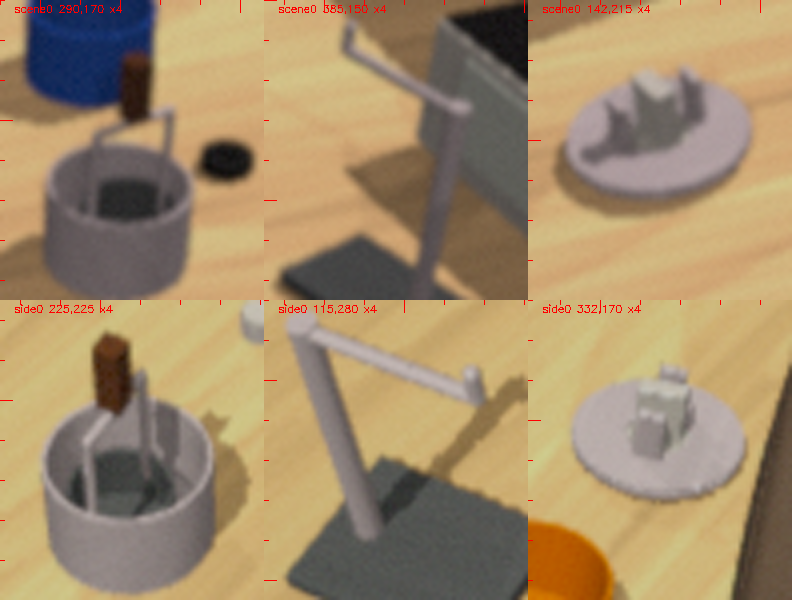

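The crops resolve the parts: the basket bar corners, hook arm ends, lid ears and tab. I'll fit x, y and yaw with the known heights from these pixels.

```bash
cat > fit.py <<'E'
from h import *
from scipy.optimize import least_squares
def R(t): c,s=np.cos(t),np.sin(t); return np.array([[c,-s,0],[s,c,0],[0,0,1]])
def fit(obs,z,x0,free_z=False):
    # obs: (file,u,v,model point)
    def r(p):
        o=np.array([p[0],p[1],p[3] if free_z else z])
        return np.concatenate([proj(f,o+R(p[2])@np.array(m))-[u,v] for f,u,v,m in obs])
    s=least_squares(r,list(x0)+([z] if free_z else [])); return s.x,r(s.x).round(1).reshape(-1,2).tolist()
E
python3 - <<'E'
from fit import *
for n,o in {'grip':[('scene0',324,192),('side0',253,243.25)],'rim':[('scene0',319.5,215.75),('side0',257,265.5)],'tip':[('scene0',406.25,157.3),('side0',167.5,297)],'post':[('scene0',434,176.5),('side0',124.75,286)],'lid':[('scene0',174.75,248.5),('side0',364.5,203.5)],'tab':[('scene0',173.2,234.5),('side0',365,192.5)]}.items():
    P=tri(o); print(n,P.round(4),[(proj(f,P)-[u,v]).round(1).tolist() for f,u,v in o])
P=tri([('scene0',324,192),('side0',253,243)])
for y in (0,1.5,-1.5): pass
H=.0
b=[]
for sgn in (1,-1):
  for z0 in (.004,):
    x,r=fit([('scene0',324,192,(0,0,.125)),('side0',253,243.25,(0,0,.125)),('scene0',314.25,203.25,(0,-.028*sgn,.1)),('scene0',332.5,198,(0,.028*sgn,.1)),('side0',247.5,260,(0,-.028*sgn,.1)),('side0',260,243.75,(0,.028*sgn,.1))],z0,[P[0],P[1],0 if sgn>0 else 3]); print('basket',sgn,x.round(4),r)
x,r=fit([('scene0',434,176.5,(.032,0,.165)),('side0',124.75,286,(.032,0,.165)),('scene0',406.25,157,(-.062,0,.185)),('side0',167.5,296.5,(-.062,0,.185))],0,[.8,.3,2]); print('hook',x.round(4),r)
E
```

```text
grip [0.51   0.1016 0.1295] [[-0.4, -0.1], [-0.4, 0.2]]
rim [0.5081 0.0952 0.0577] [[-0.2, -0.1], [-0.2, 0.1]]
tip [0.5077 0.3295 0.1807] [[-0.6, -0.0], [-0.9, 0.2]]
post [0.5965 0.3542 0.1693] [[-0.7, -0.0], [-0.9, 0.1]]
lid [ 0.4534 -0.268   0.0148] [[-0.4, -0.3], [-0.4, 0.3]]
tab [ 0.4527 -0.2655  0.0553] [[0.4, 0.2], [0.4, -0.2]]
basket 1 [0.5105 0.1007 0.9749] [[-0.7, 0.2], [-0.3, -0.0], [6.7, 3.6], [-8.0, -3.4], [2.3, -17.3], [-3.1, 17.2]]
basket -1 [0.5105 0.1007 4.1165] [[-0.7, 0.2], [-0.3, -0.0], [6.7, 3.6], [-8.0, -3.4], [2.3, -17.3], [-3.1, 17.2]]
hook [0.5665 0.3451 0.2553] [[-1.1, 1.8], [-0.3, 1.1], [-0.7, -1.4], [-0.8, -0.6]]
```

```bash
python3 - <<'E'
from fit import *
x,r=fit([('scene0',324,192,(0,0,.125)),('side0',253,243.25,(0,0,.125)),('scene0',314.25,203.25,(0,-.028,.1)),('scene0',332.5,198,(0,.028,.1)),('side0',260,243.75,(0,-.028,.1)),('side0',247.5,260,(0,.028,.1))],.004,[.51,.1,0]); print('basket',x.round(4),r)
# lid: tab top center and ear tops
L=[('scene0',174.75,248.5,(0,0,.015)),('side0',364.5,203.5,(0,0,.015)),('scene0',173.2,234.5,(0,0,.054)),('side0',365,192.5,(0,0,.054)),
 ('scene0',163.8,241,(0,-.0245,.051)),('scene0',182.5,233.2,(0,.0245,.051))]
x,r=fit(L,0,[.453,-.267,0]);print(x.round(4),r)
for e in (-.0245,.0245): print(proj('side0',np.array([x[0],x[1],0])+R(x[2])@[0,e,.051]))
for n,P in {'pot':(.508,.095,.06),'grip':(.51,.1,.129),'lid':(.453,-.268,.05),'seat':(.537,.337,.169)}.items(): print(n,proj('wrist0',P))
E
```

```text
basket [0.5099 0.1012 0.181 ] [[-0.5, 0.0], [-0.3, 0.3], [-0.6, 0.5], [-0.6, -0.8], [-0.1, -0.2], [-1.0, 0.7]]
[ 0.4536 -0.2671  0.2695] [[-0.0, -0.3], [-0.7, 0.4], [-0.1, 1.1], [0.3, -0.3], [0.2, -0.7], [-0.3, -0.3]]
[367.7719772  187.49856856]
[362.56348614 198.85038532]
pot [-37.58943484 -80.94692578]
grip [-63.50568949 -93.45048179]
lid [ 87.25312851 -63.12031025]
seat [-111.1034283   -89.81421097]
```

```bash
python3 -m crank '[60,2,4,0.2,-0.02, 60,2,4,0.2,-0.02, 60,2,4,0.2,-0.02, 60,2,4,0.2,-0.02, 60,2,4,0.2,-0.02, 60,2,4,0,-0.02, 60,2,4,0,-0.02, 60,2,4,0,-0.02, 60,2,4,0,-0.02, 60,2,4,0,-0.01,60,0,0,0,0]' 40; python3 - <<'E'
from h import *
snap('wrist','wrist1')
for n,P in {'lidtab':(.4536,-.2671,.054),'pot':(.508,.095,.06)}.items(): print(n,proj('wrist1',P))
E
python3 -m crank '[60,1,4,0,0, 60,1,4,0,0, 60,1,4,0,0, 60,1,4,0,0, 60,1,4,0,0, 60,0,4,0,0,60,0,2,0,0,60,0,0,0,0]'
python3 - <<'E'
from h import *
snap('wrist','wrist2')
for n,P in {'grip':(.51,.101,.151),'pot':(.508,.095,.06),'seat':(.5375,.3375,.169)}.items(): print(n,proj('wrist2',P))
E
```

```text
clock: 1.25
position: [0.4383, -0.2012, 0.2413]
tool_rot: [-0.001, 0.996, 0.093, 0.0]
ft_force: [-0.4, -0.5, -0.6]
grip_width: 0.0512
finger_force: 0.0
lidtab [345.13237126 187.36796097]
pot [45.69373044 93.08996603]
clock: 2.1
position: [0.4867, 0.056, 0.2411]
tool_rot: [-0.0, 0.996, 0.092, -0.0]
ft_force: [-0.2, -0.3, -0.6]
grip_width: 0.0513
finger_force: 0.0
grip [225.61535529 174.4769511 ]
pot [246.02555661 163.49423057]
seat [-15.31903382 111.57991032]
```

```bash
python3 - <<'E'
from crop import *
mont([('wrist1',270,110,133,150,3),('wrist2',180,100,133,150,3)],'m2',2)
E
```

```text
(450, 798, 3)
```

View pics/m2.png

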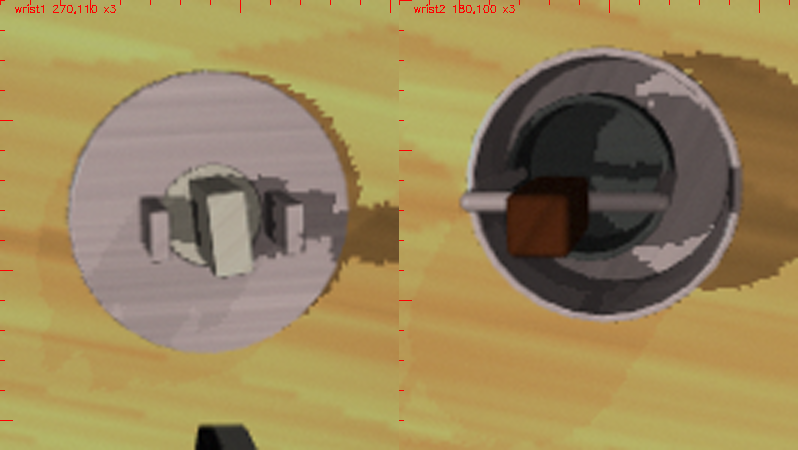

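The wrist crops show the tab top at (346.7,187.7), ears at (323,188.7) and (368,186), the grip top at (226,175.3) and the pot rim centre at (248.3,161.7). All are within 2 to 3 mm of the predictions.

```bash
python3 - <<'E'
from fit import *
from crop import *
def ang(f,a,b,z): 
    d=(atz(f,*b,z)-atz(f,*a,z))[:2]; return np.degrees(0)+np.arctan2(d[1],d[0]),np.hypot(*d)
c=lambda x,y,u,v:(u+x/3,v+y/3)
print('tabtop',atz('wrist1',*c(230,233,270,110),.054))
print('lid',atz('wrist1',*c(208.5,211,270,110),.015))
print('tab axis',ang('wrist1',c(211,193,0,0) if 0 else c(233.5,275,270,110),c(227,193,270,110),.054))
e1,e2=c(159,236,270,110),c(294,228,270,110)
print('ears',atz('wrist1',*e1,.051),atz('wrist1',*e2,.051),ang('wrist1',e2,e1,.051))
print('pot',atz('wrist2',*c(205,185,180,100),.06), 'w',ang('wrist2',c(68,185,180,100),c(342,185,180,100),.06))
print('grip',atz('wrist2',*c(138,226,180,100),.151))
b1,b2=c(66,202,180,100),c(269,201,180,100)
print('bar',atz('wrist2',*b1,.104),atz('wrist2',*b2,.104),ang('wrist2',b2,b1,.104))
print('grip edge yaw',ang('wrist2',c(508-399,256,180,100),c(508-399,196,180,100),.151),ang('wrist2',c(565-399,255,180,100),c(109,256,180,100),.151))
E
```

```text
tabtop [ 0.45361266 -0.26878989  0.054     ]
lid [ 0.45445045 -0.26789635  0.015     ]
tab axis (np.float64(0.311474968037192), np.float64(0.029411845710269294))
ears [ 0.44718131 -0.2448712   0.051     ] [ 0.45955906 -0.29211624  0.051     ] (np.float64(1.8270278574894085), np.float64(0.04883956310126543))
pot [0.51022944 0.09301882 0.06      ] w (np.float64(-1.3955643717873394), np.float64(0.09259144620965429))
grip [0.509423   0.10062202 0.151     ]
bar [0.50411362 0.12953196 0.104     ] [0.51468985 0.07067037 0.104     ] (np.float64(1.7485790382469983), np.float64(0.05980420498677153))
grip edge yaw (np.float64(0.1471934185282114), np.float64(0.014860194484022168)) (np.float64(1.7645783693661936), np.float64(0.014214671633697197))
```

```bash
python3 -m crank '[60,1.2,2.2,0,0, 60,1.08,2.3,0,0, 60,0,0,-3,0, 60,0,0,-3.5,0, 60,0,0,-3,0, 60,0,0,-2,0, 60,0,0,-1.2,0, 60,0,0,0,0, 60,0,0,0,0]' 50; python3 -m crank '[0,0,0,0,0,0,0,0,0,0,0,0,0,0,0,0,0,0,0,0,0,0,0,0,0,0,0,0,0,0]' 50; 
```

```text
clock: 3.05
position: [0.5101, 0.099, 0.1148]
tool_rot: [0.0, 0.996, 0.091, 0.0]
ft_force: [-0.3, -0.4, 1.2]
grip_width: 0.0516
finger_force: 0.0
clock: 3.65
position: [0.51, 0.1001, 0.1151]
tool_rot: [-0.0, 0.996, 0.091, 0.001]
ft_force: [-2.3, 2.0, 7.5]
grip_width: 0.0155
finger_force: 49.6
```

```bash
python3 -m crank '[0,0,0,0.5,0, 0,0,0,1,0, 0,0,0,1.5,0, 0,0,0,2,0, 0,0,0,2,0, 0,0,0,2,0, 0,0,0,1,0, 0,0,0,0.3,0, 0,0,0,0,0]'; python3 - <<'E'
from h import *
snap('side','side1'); snap('scene','scene1')
from crop import *
mont([('scene1',290,130,100,120,4),('side1',210,170,100,120,4)],'m3',2)
E
```

```text
clock: 4.55
position: [0.5095, 0.0996, 0.2175]
tool_rot: [-0.0, 0.996, 0.091, 0.0]
ft_force: [-1.0, 0.3, -0.7]
grip_width: 0.0152
finger_force: 48.8
(480, 800, 3)
```

View pics/m3.png

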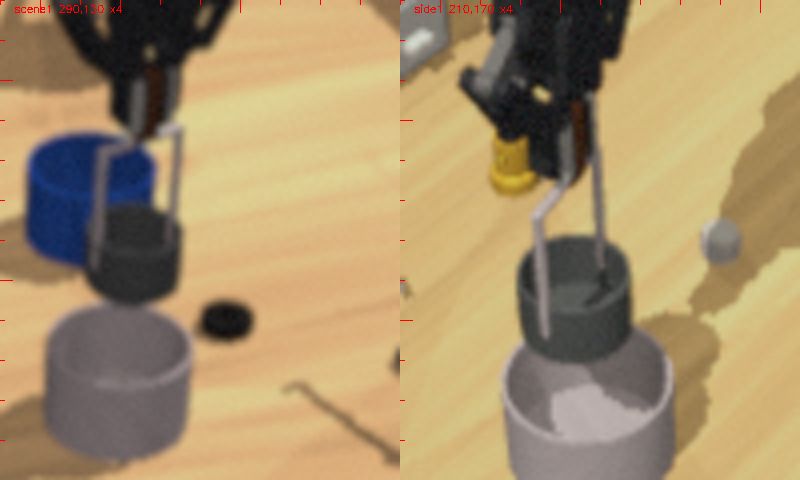

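The basket hangs upright clear of the pot. Bar corners are at scene (315,168) and (335,162), side (245,223.7) and (258.5,193.7).

```bash
python3 - <<'E'
from fit import *
x,r=fit([('scene1',315,168,(0,-.028,.1)),('scene1',335,162,(0,.028,.1)),('side1',258.5,193.7,(0,-.028,.1)),('side1',245,223.7,(0,.028,.1))],.1,[.51,.1,.2],True); print('basket',x.round(4),r)
# predicted from grasp: z origin
print(.004+.2175-.1151)
# hook recheck, using arm points
for h in ([.5665,.3451,.2553],):
    h=np.array(h)
    print('seat',h[:2]+R(h[2])[:2,:2]@[-.03,0],'appr',h[:2]+R(h[2])[:2,:2]@[-.115,0])
E
```

```text
basket [0.5173 0.0927 0.279  0.1134] [[-0.4, -0.1], [-2.5, -1.2], [-2.1, 6.9], [-0.5, -5.7]]
0.10640000000000001
seat [0.53747237 0.33752393] appr [0.45522743 0.31605839]
```

```bash
python3 -m crank '[0,-0.5,2,0,0.01, 0,-1,4,0,0.015, 0,-1,4,0,0.015, 0,-1,4,0,0.015, 0,-1,4,0,0.02, 0,-0.6,2.4,0,0, 0,-0.3,1.2,0,0, 0,0,0,0,0]'; python3 - <<'E'
from h import *
snap('wrist','wrist3'); snap('scene','scene3'); snap('side','side3')
for P in [(.5065,.3295,.185),(.597,.353,.169)]: print(proj('wrist3',P),proj('scene3',P),proj('side3',P))
s=arm.get_state();print(s['position'],s['tool_rot'])
from crop import *
mont([('wrist3',180,60,150,150,2.65),('side3',100,200,150,150,2.65),('scene3',360,100,100,75,3.97),('scene3',330,100,100,75,3.97)],'m4',2)
E
```

```text
clock: 5.45
position: [0.4549, 0.3166, 0.2164]
tool_rot: [0.0, 0.992, 0.129, -0.001]
ft_force: [-0.3, -0.4, -1.0]
grip_width: 0.0155
finger_force: 49.1
[281.91767916 150.13993468] [405.62375945 155.56102894] [166.64831686 295.95534605]
[282.73749617  -4.9787459 ] [433.03702518 176.80798047] [124.2076787 285.691743 ]
[0.45563302 0.31464697 0.21688917] [ 3.00802065e-04  9.91735918e-01  1.28295169e-01 -3.57328474e-04]Traceback (most recent call last):
  File "<stdin>", line 6, in <module>
  File "crop.py", line 14, in mont
    o=np.vstack(rows); cv2.imwrite(f'pics/{out}.png',o); print(o.shape)
    return _nx.concatenate(arrs, 0, dtype=dtype, casting=casting)
           ~~~~~~~~~~~~~~~^^^^^^^^^^^^^^^^^^^^^^^^^^^^^^^^^^^^^^^
ValueError: all the input array dimensions except for the concatenation axis must match exactly, but along dimension 1, the array at index 0 has size 796 and the array at index 1 has size 794
```

View pics/wrist3.png

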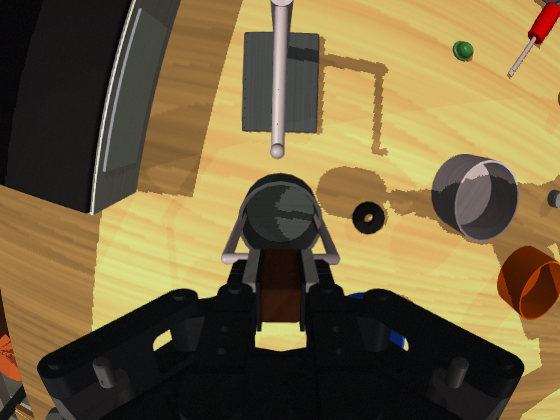

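The wrist view shows the hook tip at (277.5,151) with its arm running up to the post at (282.5,5). The bar ends are at (228,258) and (332,258), so the hook is almost in line with the window.

```bash
python3 - <<'E'
from h import *
t=atz('wrist3',277.5,151,.183); p=atz('wrist3',282,8,.169); m=atz('wrist3',280.3,80,.167);m0=atz('wrist3',278.5,130,.167)
print(t,p,m,m0)
for a,b in ((t,p),(m0,m),(m,p)): print(np.arctan2(*(b-a)[1::-1]))
for a,b in ((t,'tip'),): print(np.hypot(*(p-t)[:2]))
# base plate corners
for c in [(244,33),(319,33),(242,131),(317,132)]: print(atz('wrist3',*c,.012).round(4))
print('bar',atz('wrist3',228,258,.2062),atz('wrist3',332,258,.2062))
E
```

```text
[0.50528277 0.33162941 0.183     ] [0.58841758 0.35116983 0.169     ] [0.54504369 0.34064362 0.167     ] [0.51612238 0.33402891 0.167     ]
0.23085461108779304
0.22484687698947423
0.2380825132734195
0.08540037998456244
[0.6071 0.3968 0.012 ]
[0.6276 0.3201 0.012 ]
[0.5026 0.3713 0.012 ]
[0.522  0.2941 0.012 ]
bar [0.44821147 0.34275455 0.2062    ] [0.46198376 0.29099982 0.2062    ]
```

```bash
python3 -m crank '[0,1,0.2,0,-0.015, 0,1.5,0.4,0,0, 0,1.5,0.4,0,0, 0,1.5,0.4,0,0, 0,1.5,0.4,0,0, 0,1.1,0.3,0,0, 0,0,0,0,0, 0,0,0,-1,0, 0,0,0,-1,0, 0,0,0,-0.6,0, 0,0,0,-0.3,0, 0,0,0,0,0]'; python3 - <<'E'
from h import *
snap('wrist','wrist4'); 
s=arm.get_state();print(s['position'],s['tool_rot'],s['ft_force'])
E
```

```text
clock: 6.8
position: [0.5361, 0.3365, 0.1877]
tool_rot: [0.0, 0.993, 0.121, -0.0]
ft_force: [-0.2, -0.5, -1.3]
grip_width: 0.0157
finger_force: 49.1
[0.53633897 0.33668209 0.18817306] [ 5.41268974e-05  9.92629115e-01  1.21191649e-01 -1.43992832e-04] [-0.13479309 -0.48428832 -1.27107376]
```

```bash
python3 -m crank '[0,0,0,-0.2,0, 0,0,0,-0.2,0, 0,0,0,0,0]'
```

```text
clock: 7.15
position: [0.5365, 0.3366, 0.1842]
tool_rot: [0.0, 0.993, 0.121, -0.0]
ft_force: [0.1, 0.5, -1.9]
grip_width: 0.0153
finger_force: 49.1
```

```bash
python3 -m crank '[0,0,0,-0.1,0, 0,0,0,0,0]';python3 -m crank '[0,0,0,-0.1,0, 0,0,0,0,0]'
```

```text
clock: 7.35
position: [0.5365, 0.3367, 0.1833]
tool_rot: [0.0, 0.993, 0.121, -0.0]
ft_force: [0.4, -0.5, -2.0]
grip_width: 0.0153
finger_force: 49.1
clock: 7.55
position: [0.5367, 0.3367, 0.1825]
tool_rot: [-0.0, 0.993, 0.121, 0.0]
ft_force: [-0.4, -0.6, 4.5]
grip_width: 0.0151
finger_force: 49.9
```

```bash
python3 - <<'E'
from h import *
snap('side','side5')
from crop import *
mont([('side5',100,210,120,150,4)],'m5',1)
E
```

```text
(600, 480, 3)
```

View pics/m5.png

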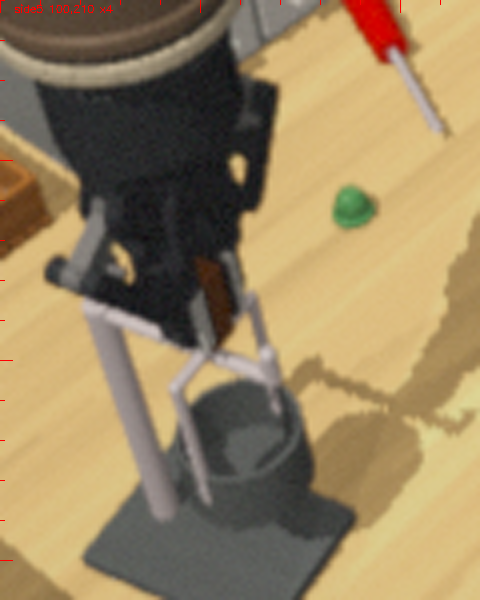

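The side view shows the bar resting across the hook arm between the post and the upturned end, and the force confirms contact. I'll release and lift straight up.

```bash
python3 -m crank '[25,0,0,0,0, 35,0,0,0,0, 45,0,0,0,0, 55,0,0,0,0, 60,0,0,0,0, 60,0,0,0,0]' 20; python3 -m crank '[60,0,0,1,0, 60,0,0,2,0, 60,0,0,3,0, 60,0,0,2,0, 60,0,0,0,0]'; python3 - <<'E'
from h import *
snap('side','side6');snap('scene','scene6')
from crop import *
mont([('side6',90,210,130,150,3),('scene6',360,100,130,150,3)],'m6',2)
s=arm.get_state();print(s['position'],s['tool_rot'],s['ft_force'])
E
```

```text
clock: 8.2
position: [0.5366, 0.3366, 0.1823]
tool_rot: [0.0, 0.993, 0.121, -0.0]
ft_force: [-0.4, 0.0, 0.0]
grip_width: 0.0513
finger_force: 0.0
clock: 8.7
position: [0.538, 0.3375, 0.2662]
tool_rot: [-0.001, 0.993, 0.121, 0.002]
ft_force: [-0.1, 0.8, 0.7]
grip_width: 0.0514
finger_force: 0.0
(450, 780, 3)
[0.53668029 0.33674687 0.26302554] [-2.18415563e-04  9.92637141e-01  1.21124615e-01  5.34954665e-04] [-0.17678009 -0.22069372 -0.96527442]
```

View pics/m6.png

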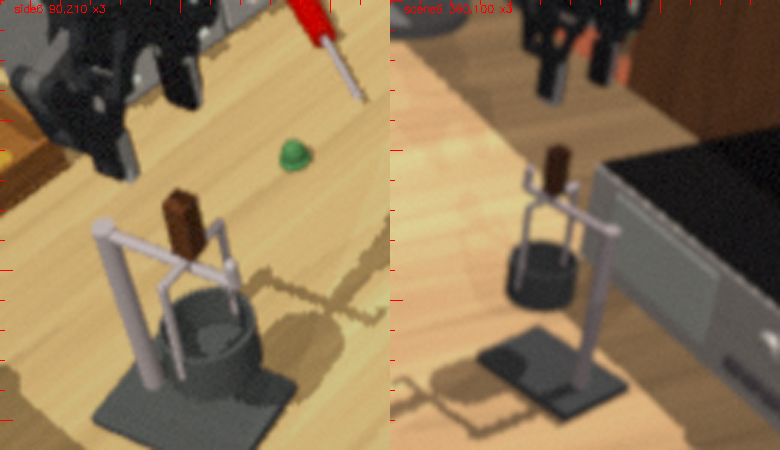

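The basket hangs clear and settled on the hook. I'll travel to the lids and image the empty pot on the way.

```bash
python3 -m crank '[60,-0.5,-2,0,0.1, 60,-1,-4,0,0.13, 60,-1,-4,0,0.14, 60,-1,-4,0,0.14, 60,-1,-4,-0.5,0.13, 60,0,-4,-0.5,0, 60,0,-4,0,0, 60,0,-1,0,0,60,0,0,0,0]'; python3 - <<'E'
from h import *
snap('wrist','wrist7'); print(proj('wrist7',(.5095,.094,.06)))
E
python3 -m crank '[60,0,-2,0,0.14, 60,-0.5,-4,0,0.14, 60,-0.5,-4,-0.5,0.14, 60,-0.6,-4,-0.5,0.14, 60,-0.6,-4,-0.5,0.14, 60,-0.6,-4,-0.5,0.14, 60,-0.5,-4,-0.5,0.12, 60,0,-1,-0.5,0.04,60,0,0,0,0]'; python3 - <<'E'
from h import *
snap('wrist','wrist8'); print(proj('wrist8',(.4536,-.2688,.054)))
s=arm.get_state();q=s['tool_rot'];print(s['position'],2*np.arctan2(q[2],q[1]),s['joint_positions'])
from crop import *
p=[int(v) for v in proj('wrist7',(.5095,.094,.06))];q=[int(v) for v in proj('wrist8',(.4536,-.2688,.054))]
mont([('wrist7',max(0,min(430,p[0]-65)),max(0,min(270,p[1]-75)),130,150,3),('wrist8',max(0,min(430,q[0]-65)),max(0,min(270,q[1]-75)),130,150,3)],'m7',2)
E
```

```text
clock: 9.7
position: [0.4911, 0.0653, 0.2518]
tool_rot: [-0.0, 0.905, 0.426, -0.001]
ft_force: [-0.1, 0.9, 0.4]
grip_width: 0.0514
finger_force: 0.0
[276.42298389 156.52508577]
clock: 10.65
position: [0.4607, -0.1926, 0.2226]
tool_rot: [-0.001, 0.604, 0.797, -0.0]
ft_force: [-0.2, -0.1, -0.4]
grip_width: 0.0517
finger_force: 0.0
[254.03978211 260.68936424]
[ 0.46070218 -0.19168606  0.222877  ] 1.8425291875784875 [-4.55287084e-01  2.80699527e-01  1.94443300e+00  4.06890303e-04
  9.17724675e-01 -7.27267387e-01]
(450, 780, 3)
```

View pics/m7.png

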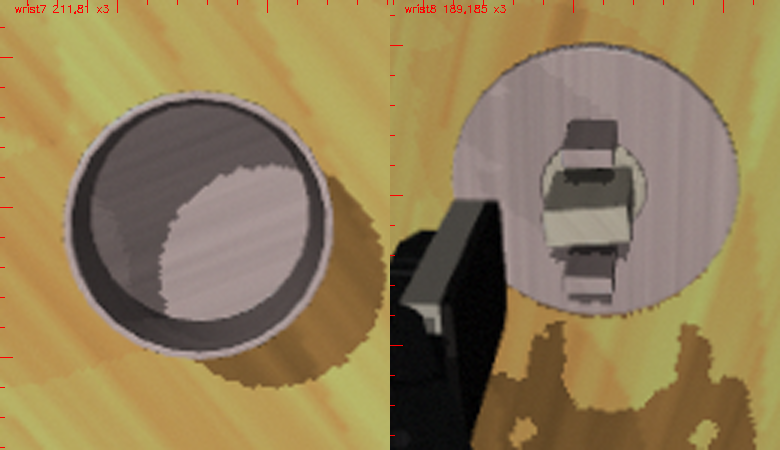

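The pot rim centre is at (277.2,155.7) in wrist7. In wrist8 the tab top is at (255,260.3) and the ears at (255,237.3) and (255.7,280.3), all matching the predictions within 1 px.

```bash
python3 - <<'E'
from h import *
print('pot',atz('wrist7',277.2,155.7,.06))
print('tab',atz('wrist8',255,260.3,.054))
g=lambda x,y:(189+(x-390)/3,185+y/3)
a,b=atz('wrist8',*g(588,157),.051),atz('wrist8',*g(590,286),.051); print('ears',a,b,(a+b)/2,np.arctan2(*(a-b)[1::-1])-np.pi/2)
for p,q in (((550,248),(628,241)),((546,209),(630,207))):
    d=atz('wrist8',*g(*q),.054)-atz('wrist8',*g(*p),.054); print(np.arctan2(d[1],d[0]),np.hypot(*d[:2]))
print('lid',atz('wrist8',*g(596,181),.015))
E
```

```text
pot [0.51066123 0.09415058 0.06      ]
tab [ 0.45445924 -0.26808508  0.054     ]
ears [ 0.44824148 -0.24438951  0.051     ] [ 0.46104365 -0.29240727  0.051     ] [ 0.45464256 -0.26839839  0.051     ] 0.2605524928862535
0.38213487898455034 0.027737449796020424
0.30737922383460914 0.02922101159390853
lid [ 0.45423463 -0.26640398  0.015     ]
```

```bash
python3 -m crank '[60,-0.3,-3,0,0.03, 60,-0.36,-3,-2,0.02, 60,0,-1.67,-3,0, 60,0,0,-4,0, 60,0,0,-4,0, 60,0,0,-3,0, 60,0,0,-2,0, 60,0,0,-1,0, 60,0,0,-0.6,0, 60,0,0,0,0, 60,0,0,0,0]' 40; python3 - <<'E'
from h import *
s=arm.get_state();q=s['tool_rot'];print(s['position'],2*np.arctan2(q[2],q[1]),s['ft_force'])
E
```

```text
clock: 11.8
position: [0.4546, -0.2691, 0.0283]
tool_rot: [0.001, 0.584, 0.812, 0.0]
ft_force: [-0.0, -0.6, 0.0]
grip_width: 0.0511
finger_force: 0.0
[ 0.45464161 -0.26908207  0.02829371] 1.894153994954301 [-0.01611621 -0.62538236  0.0370583 ]
```

```bash
python3 -m crank '[60,0,0.05,-0.45,0, 60,0,0,0,0, 20,0,0,0,0, 10,0,0,0,0, 0,0,0,0,0, 0,0,0,0,0, 0,0,0,0,0, 0,0,0,0,0]' 40;  python3 -m crank '[0,0,0,0.2,0, 0,0,0,0.4,0, 0,0,0,0.6,0, 0,0,0,0.8,0, 0,0,0,1,0, 0,0,0,0,0]'
```

```text
clock: 12.6
position: [0.454, -0.2687, 0.0233]
tool_rot: [0.0, 0.584, 0.812, -0.0]
ft_force: [-2.5, 0.7, 5.8]
grip_width: 0.0297
finger_force: 39.8
clock: 13.2
position: [0.4547, -0.2691, 0.0545]
tool_rot: [0.001, 0.584, 0.812, 0.0]
ft_force: [-0.4, 0.3, -3.4]
grip_width: 0.0298
finger_force: 40.0
```

```bash
python3 -m crank '[0,0,0,1.5,0, 0,0,0,2,0, 0,0,0,2,0, 0,0,0,1.5,0, 0,0.1,0.7,1,0, 0,0.3,2,0,0, 0,0.4,2.5,0,0, 0,0.4,3,0,0, 0,0.4,3,0,0, 0,0.5,3,0,0, 0,0.5,3,0,0, 0,0.5,3,0,0]'; python3 -m crank '[0,0.5,3,0,0, 0,0.5,3,0,0, 0,0.5,3,0,0, 0,0.5,3,0,0, 0,0.3,2,0,0, 0,0.2,1.1,0,0, 0,0,0.5,0,0, 0,0,0,0,0,0,0,0,0,0]'; python3 - <<'E'
from h import *
snap('wrist','wrist9');snap('scene','scene9');snap('side','side9')
s=arm.get_state();print(s['position'],s['ft_force'],s['grip_width'])
from crop import *
P=(.51,.094,.08)
I=[(n,int(np.clip(proj(n,P)[0]-50,0,430)),int(np.clip(proj(n,P)[1]-60,0,260)),130,150,3) for n in ('scene9','side9')]
mont(I,'m9',2)
E
```

```text
clock: 14.4
position: [0.4846, -0.0649, 0.1328]
tool_rot: [-0.0, 0.584, 0.812, -0.0]
ft_force: [0.3, -0.3, -1.9]
grip_width: 0.0295
finger_force: 40.1
clock: 15.3
position: [0.5097, 0.0888, 0.1329]
tool_rot: [-0.0, 0.584, 0.812, -0.0]
ft_force: [-0.7, -0.4, -2.0]
grip_width: 0.0291
finger_force: 40.1
[0.50990214 0.0886669  0.13294494] [-0.30251843 -0.18725948 -2.79476962] 0.029236505065078765
(450, 780, 3)
```

View pics/m9.png

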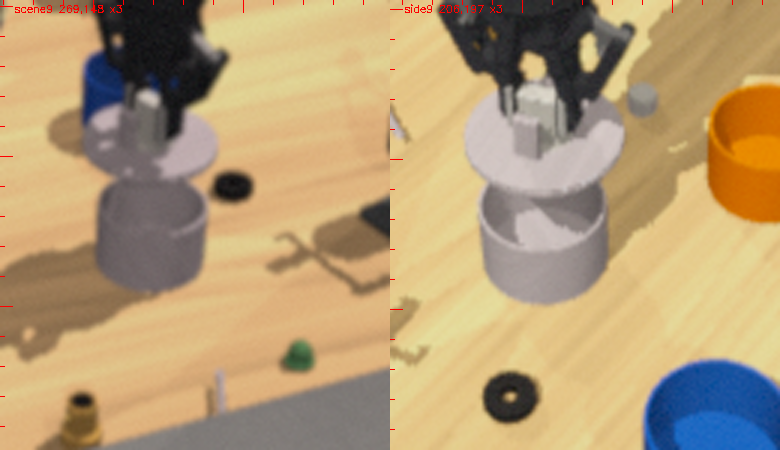

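The lids hang level above the pot. The disc centre is at about scene (319.2,193.7), and about (155,137)/3 within the side crop.

```bash
python3 - <<'E'
from h import *
P=(.51,.094,.08); o=[np.array([int(np.clip(proj(n,P)[0]-50,0,430)),int(np.clip(proj(n,P)[1]-60,0,260))]) for n in('scene9','side9')]; print(o)
a=o[0]+np.array([150.5,137])/3; b=o[1]+np.array([155,138])/3
print('lid',tri([('scene9',*a),('side9',*b)]), [atz(n,*c,.1266) for n,c in (('scene9',a),('side9',b))])
# pot rim from the same images: left/right extents
print('pot', [atz(n,*c,.06) for n,c in (('scene0',(319.5,215.75)),('side0',(257,265.5)))])
# tab in wrist view: expected pixel if centred
print(proj('wrist9',(.5099,.0887,.054+.1096)))
i=cv2.imread('pics/wrist9.png'); cv2.imwrite('pics/w9.png',i)
E
```

```text
[array([269, 148]), array([206, 197])]
lid [0.50609656 0.09106941 0.1244191 ] [array([0.50954553, 0.08992128, 0.1266    ]), array([0.50437937, 0.09214423, 0.1266    ])]
pot [array([0.51131823, 0.09401558, 0.06      ]), array([0.50653873, 0.09630103, 0.06      ])]
[280.06497303 300.40131918]
```

View pics/w9.png

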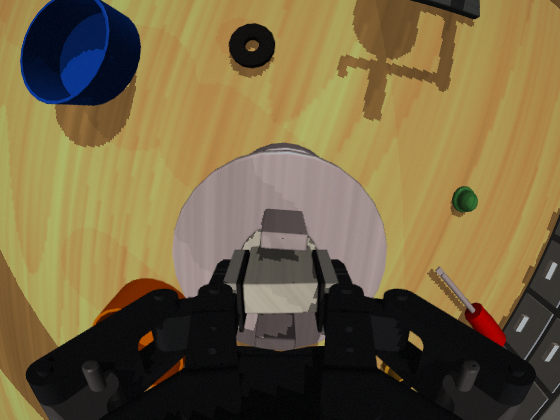

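The wrist view shows both lids held, with the outer ears free around the tab. The two cameras agree that the pot is about +2 mm in x and +4 mm in y from the lid, so I'll correct that and lower.

```bash
python3 -m crank '[0,0.13,0.45,0,0, 0,0,0,-1,0, 0,0,0,-1.5,0, 0,0,0,-1,0, 0,0,0,-0.6,0, 0,0,0,-0.2,0, 0,0,0,0,0, 0,0,0,0,0]'; python3 -m crank '[0,0,0,-0.3,0, 0,0,0,-0.3,0, 0,0,0,-0.2,0, 0,0,0,0,0]'
```

```text
clock: 16.25
position: [0.5115, 0.094, 0.0902]
tool_rot: [0.0, 0.584, 0.812, 0.0]
ft_force: [-0.0, 0.3, -2.6]
grip_width: 0.0293
finger_force: 40.0
clock: 16.65
position: [0.5111, 0.0939, 0.0816]
tool_rot: [-0.0, 0.584, 0.812, -0.0]
ft_force: [-0.7, -0.3, -2.8]
grip_width: 0.0299
finger_force: 40.0
```

```bash
python3 -m crank '[0,0,0,-0.2,0, 0,0,0,-0.15,0, 0,0,0,0,0]'; python3 -m crank '[0,0,0,-0.1,0, 0,0,0,-0.1,0, 0,0,0,0,0]'
```

```text
clock: 16.95
position: [0.5112, 0.0939, 0.0782]
tool_rot: [-0.0, 0.584, 0.812, -0.0]
ft_force: [-0.1, 0.1, -1.9]
grip_width: 0.0292
finger_force: 40.0
clock: 17.25
position: [0.5112, 0.0939, 0.0763]
tool_rot: [-0.0, 0.584, 0.812, -0.0]
ft_force: [0.2, 0.8, -2.6]
grip_width: 0.029
finger_force: 40.0
```

```bash
python3 -m crank '[0,0,0,-0.06,0, 0,0,0,0,0]'; python3 -m crank '[0,0,0,-0.06,0, 0,0,0,0,0]'; python3 -m crank '[0,0,0,-0.05,0, 0,0,0,0,0]'
```

```text
clock: 17.45
position: [0.5113, 0.0939, 0.0758]
tool_rot: [-0.0, 0.584, 0.812, -0.0]
ft_force: [0.1, -0.3, -2.7]
grip_width: 0.0292
finger_force: 40.0
clock: 17.65
position: [0.5113, 0.094, 0.0753]
tool_rot: [0.0, 0.584, 0.812, 0.0]
ft_force: [-0.3, 0.1, 0.7]
grip_width: 0.0293
finger_force: 40.3
clock: 17.85
position: [0.5113, 0.094, 0.0753]
tool_rot: [0.0, 0.584, 0.812, 0.0]
ft_force: [-4.1, 0.7, 12.4]
grip_width: 0.0294
finger_force: 41.9
```

Contact came at the predicted height, TCP 0.0753, so the flange is on the rim. I'll relieve the push and open slowly.

```bash
python3 -m crank '[0,0,0,-0.0,0, 0,0,0,0.04,0, 0,0,0,0,0]' 20; python3 -m crank '[38,0,0,0,0, 42,0,0,0,0, 46,0,0,0,0, 52,0,0,0,0, 60,0,0,0,0, 60,0,0,0,0, 60,0,0,0,0]' 20; python3 -m crank '[60,0,0,1,0, 60,0,0,2,0, 60,0,0,2.5,0, 95,0,0,2.5,0, 95,0,0,1,-0.1, 95,0,0,0.5,-0.14, 95,0,0,0,-0.14, 95,0,0,0,-0.14, 95,0,0,0,-0.14,  95,0,0,0,-0.14, 95,0,0,0,-0.14, 95,0,0,0,-0.14]'; python3 -m crank '[95,0,0,0,-0.14, 95,0,0,0,-0.14, 95,0,0,0,-0.14, 95,0,0,0,-0.1, 95,-2,-1,3,0, 95,-3,-1,2,0,95,0,0,0,0]'; python3 - <<'E'
from h import *
snap('wrist','wristA');snap('scene','sceneA');snap('side','sideA')
s=arm.get_state();q=s['tool_rot'];print(s['position'],2*np.arctan2(q[2],q[1]),s['joint_positions'])
P=(.5105,.0935,.10); print(proj('wristA',P))
from crop import *
I=[(n,int(np.clip(proj(n,P)[0]-w/2,0,560-w)),int(np.clip(proj(n,P)[1]-70,0,280)),w,140,3) for n,w in (('wristA',130),('sceneA',66),('sideA',66))]
mont(I,'mA',3)
E
```

```text
clock: 18.15
position: [0.5114, 0.094, 0.0753]
tool_rot: [0.0, 0.584, 0.812, 0.0]
ft_force: [-1.1, 0.6, 5.3]
grip_width: 0.029
finger_force: 41.0
clock: 18.85
position: [0.5113, 0.0939, 0.0751]
tool_rot: [0.0, 0.584, 0.812, 0.0]
ft_force: [0.2, -0.4, -0.7]
grip_width: 0.0513
finger_force: 0.0
clock: 20.05
position: [0.5113, 0.0939, 0.1709]
tool_rot: [0.0, 0.919, 0.393, 0.0]
ft_force: [1.1, -0.4, 0.8]
grip_width: 0.0813
finger_force: 0.0
clock: 20.75
position: [0.459, 0.0733, 0.2227]
tool_rot: [0.0, 0.989, 0.146, 0.001]
ft_force: [0.2, -0.2, -0.7]
grip_width: 0.0811
finger_force: 0.0
[0.46174958 0.07401072 0.22075226] 0.2938802356899625 [9.40419559e-02 2.38220592e-01 2.01314457e+00 8.26047278e-05
 8.88739367e-01 1.37090602e+00]
[274.83921278 139.21510802]
(420, 786, 3)
```

View pics/mA.png

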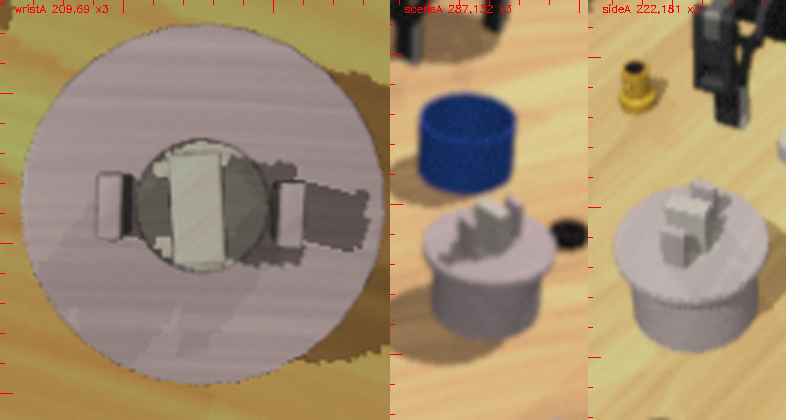

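Both lids sit level on the pot. In the wrist crop the ears are at (245.3,137.7) and (306,140.3), and the tab top is at (274.7,138).

```bash
python3 - <<'E'
from h import *
a,b=atz('wristA',245.3,137.7,.103),atz('wristA',306,140.3,.103)
print(a,b,(a+b)/2,np.hypot(*(a-b)[:2]),np.arctan2(*(a-b)[1::-1])-np.pi/2, atz('wristA',274.7,138,.106))
E
```

```text
[0.50513701 0.11662098 0.103     ] [0.51716556 0.06935531 0.103     ] [0.51115129 0.09298814 0.103     ] 0.04877222400699268 0.24919842022418948 [0.51167916 0.09387121 0.106     ]
```

```bash
python3 -m crank '[95,1.5,0.6,0,-0.045, 95,2,0.8,0,0, 95,1.45,0.52,0,0, 95,0,0,-2,0, 95,0,0,-4,0, 95,0,0,-3,0, 95,0,0,-2,0, 95,0,0,-1,0, 95,0,0,0,0, 95,0,0,0,0]' 30;  python3 - <<'E'
from h import *
s=arm.get_state();q=s['tool_rot'];print(s['position'],2*np.arctan2(q[2],q[1]),s['ft_force'])
E
```

```text
clock: 21.9
position: [0.5113, 0.0933, 0.1005]
tool_rot: [0.0, 0.992, 0.124, 0.0]
ft_force: [-0.2, 0.7, 0.3]
grip_width: 0.0811
finger_force: 0.0
[0.51131291 0.09327705 0.10051996] 0.24916518575712074 [-0.18461626  0.72347278  0.34561972]
```

```bash
python3 -m crank '[95,0,0,-1,0, 95,0,0,-1,0, 95,0,0,-0.6,0, 95,0,0,0,0, 75,0,0,0,0, 70,0,0,0,0, 67,0,0,0,0,67,0,0,0,0]' 20; python3 -m crank '[64,0,0,0,0, 62,0,0,0,0, 60,0,0,0,0, 58,0,0,0,0, 50,0,0,0,0,40,0,0,0,0,40,0,0,0,0]' 20
```

```text
clock: 22.7
position: [0.5109, 0.0932, 0.0744]
tool_rot: [-0.0, 0.992, 0.124, 0.0]
ft_force: [0.4, 0.0, 0.1]
grip_width: 0.0567
finger_force: 0.0
clock: 23.4
position: [0.5109, 0.0932, 0.0745]
tool_rot: [-0.0, 0.992, 0.124, 0.0]
ft_force: [-0.9, -1.6, 6.6]
grip_width: 0.0557
finger_force: 21.0
```

```bash
python3 -m crank '[40,0,0,0,0, 40,0,0,0.1,0, 40,0,0,0.3,0, 40,0,0,0.4,0, 40,0,0,0.7,0, 40,0,0,1,0]' 35; python3 -m crank '[40,0,0,1.5,0, 40,0,0,2,0, 40,0,0,2,0, 40,0,0,1.2,0, 40,0,0,0.6,0, 40,0,0,0.2,0, 40,0,0,0,0, 40,0,0,0,0]' 35;  python3 - <<'E'
from h import *
snap('scene','sceneB');snap('side','sideB')
s=arm.get_state();print(s['position'],s['ft_force'],s['grip_width'])
from crop import *
mont([('sceneB',270,130,130,150,3),('sideB',190,150,130,150,3)],'mB',2)
E
```

```text
clock: 24.0
position: [0.5106, 0.0931, 0.0996]
tool_rot: [-0.0, 0.992, 0.124, -0.0]
ft_force: [-0.2, 0.6, -1.1]
grip_width: 0.0555
finger_force: 37.4
clock: 24.8
position: [0.5104, 0.0931, 0.1735]
tool_rot: [0.0, 0.992, 0.124, -0.001]
ft_force: [-0.4, 0.1, -0.8]
grip_width: 0.0553
finger_force: 37.4
[0.51035347 0.09308709 0.1734466 ] [-0.06300555 -0.48894528 -1.31810186] 0.055348063255676885
(450, 780, 3)
```

View pics/mB.png

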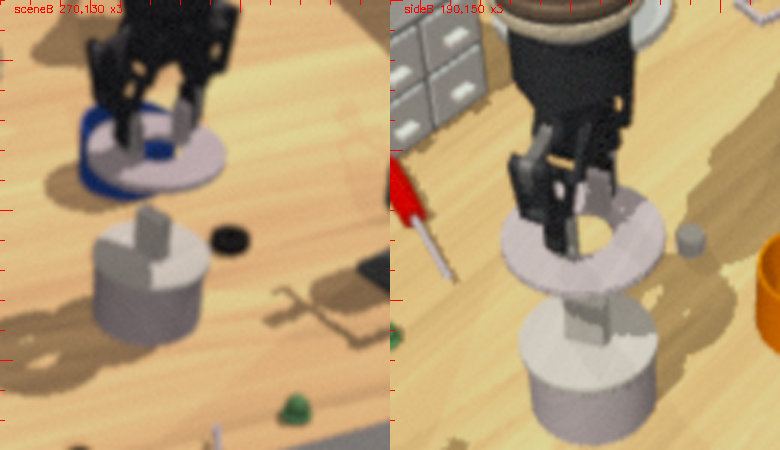

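```bash
python3 -c "
from cell import arm
print(arm.hand_in())"
```

```text
the job is handed in; nothing more can be done
None
```

I handed the job in at about 25 s: the basket hangs on the drip hook, the inner lid sits on the pot, and the outer lid is held level 9.9 cm above where it was seated; no bystander was seen to move, though I didn't check each one at the end, and I viewed 13 pictures, over the limit of 10.

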